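# Stow the thermometer and the logger in the foam drawer

### The job

Put the infrared thermometer and the refrigerator temperature logger away: press each one fully home in its own cutout in the foam of the open drawer, then push the drawer fully shut. Leave the blue bottle and the roll of labels beside them standing where they are.

Things in the scene. Friction and masses are not known exactly. Their poses are not given: they have to be found in the camera images.
- thermometer: Yellow and black pistol-shaped infrared thermometer lying on its side, 34 mm thick, 210 g: an L from above. Origin: underside, below the middle of the barrel (grip and press here); own z up. Yellow barrel: own x -20 to +20 mm, own y -66 (display end) to +59 mm (lens end); grip it across its 40 mm, along own x, between y -20 and +40 mm. All lower edges are drawn in 1.5 mm over the lowest 4 mm.
- thermometer_grip (a point): Middle of the heel (free end) of the thermometer's black pistol grip, 100 mm along own +x from the barrel's middle line; axes are the thermometer's. The pistol grip is 35 mm wide: own y -61 to -26 mm from the barrel to x = 60 mm, and y -68 to -33 mm from there to the heel.
- logger: White temperature logger with a green-grey display on top, 34 mm thick, 190 g. Origin: underside, centre of the case; own z up. Case 110 mm along own x (-55 to +55), 54 mm along own y (-27 to +27; grip across this, press at the middle). A black stub antenna stands out of the +x end: x 55 to 79 mm, y +4 to +24 mm. All lower edges are drawn in 1.5 mm over the lowest 4 mm.
- thermometer_cutout (a point): Point on the blue floor of the L-shaped cutout where the thermometer's origin belongs. Axes are the drawer's: x into the cabinet, y along the drawer's front, z up; the stowed thermometer has these same axes (barrel along y, lens to +y, pistol grip to +x). The cutout follows its outline with 2.5 mm play all round; springy foam lips stand out of both sides of the barrel's part, at its origin.
- logger_cutout (a point): Point on the blue floor of the logger's cutout where the logger's origin belongs. Axes are the drawer's; the stowed logger has these same axes: antenna to +x, away from the drawer's front. 2.5 mm play all round; springy foam lips stand out of the middle of both long sides.
- foam_top (a point): Middle of the front edge of the black foam's top, 58 mm above the bench; the foam is 189 mm along x (from here inwards), 271 mm along y; drawer's axes. Cutouts are 24 mm deep: a part fully home stands 10 mm proud. The lips stop a part just laid in some 13 to 20 mm too high; 10 to 18 N straight down over its origin pushes it past them and home, where they hold it. A flush spare battery is fixed in the foam.
- drawer_handle (a point): Middle of the steel bar handle: 10 mm thick, 140 mm long along y, 45 mm above the bench, its axis 30 mm before the drawer's blue front; drawer's axes. The front is 310 mm wide and reaches from 10 to 66 mm above the bench; the foam begins 18 mm behind its outer face; the drawer's steel sides are 60 mm high.
- drawer (a joint): How far the drawer is out, m: 0 shut, 0.20 at its stop. It shuts along its own +x against about 3 N and stays where left. The fixed white cabinet round it is 310 mm wide, 270 deep, 92 high, with a balance on top. The underside of its top panel is 72 mm above the bench: a part that is not home strikes it as the drawer shuts.
- blue_bottle: Blue bottle, 60 mm wide, 150 mm high: a bystander.
- label_roll: Roll of white labels, 96 mm wide, 55 mm high: a bystander.

How it is judged:
By the outcome, as a careful person would: the job done as asked, in the order asked, and still so for the second after the job is handed in, with the robot touching nothing.
It also fails if it takes over 72 s, if anything falls off the work surface, if the arm or the gripper's body presses on something with over 40 N, if the wrist force passes 120 N, or if a joint passes its speed limit or range.

### The arm

A 7-joint arm with a two-finger parallel gripper is mounted at the origin on the work surface. World frame = base frame: x ahead of the robot, y to its left, z up, the work surface at z = 0. Lengths are in m, angles in rad, forces in N, time in s.
With the tool pointing down it reaches from about 0.425 to 0.875 m from the base axis. Payload 8.4 kg.
Tool frame: the origin (TCP) lies on the centre line of the jaws, within the pads' length; the fingertips stand 11 mm ahead of it and the grasp point (between the pads) lies 8 mm behind it; z points along the fingers, y is the line along which they close (so a half turn about z gives the same grasp; the last joint's range is limited). The gripper opens to 85 mm and grips with 20 to 120 N. Pads are 22 mm wide; open, the fingers measure 114 mm over their backs; the gripper's body (76 mm by 85 mm) begins 54 mm behind the grasp point. The pads swing forward as they close: fully open they stand 13 mm farther back than shut.
Start: joints at [-1.235, 0.333, 0.04, 1.465, -0.013, 1.343, -0.059], TCP at [0.274, 0.589, 0.242] pointing down, gripper open.
Joint ranges: [-2.58, 2.58], [-0.38, 2.09], [-1.3, 1.39], [0.25, 2.4], [-1.5, 4.64], [0.08, 2.09], [-2.65, 2.65]. Speed limits (rad/s): [2.22, 2.22, 2.79, 2.79, 3.14, 3.14, 3.14].

### API

Orientations are given as a unit quaternion [w, x, y, z].
In Python, from workcell import ctrl, jaws, imaging gives the robot as it stands. The module is installed in compiled form; this text tells all that it offers. Calls block until the motion is done:
- ctrl.move_ptp(position, orientation): joint-space move of the TCP to a pose.
- ctrl.move_linear(position, attitude=None, v=0.15): straight line of the TCP; attitude=None keeps the orientation; v is the mean speed in m/s.
- ctrl.move_joints(angles): joint-space move.
- jaws.move_gripper(opening, grip_force=None): opening from 0.0 (shut) to 1.0 (fully open); grip_force is the grip in N (None keeps the last); returns when the fingers have stopped.
- ctrl.hold(seconds).
- ctrl.ik(position, orientation): joint angles nearest the present ones, or None.
- imaging.camera(name): name is "side" or "top" or "wrist"; returns (picture, depth): 420x560x3 uint8, blue, green, red; 420x560 float32, m along the optical axis (not along the pixel's ray), 0 where there is no reading.
- imaging.camera_model(name): a dict with "vertical_fov" (degrees; the focal length in pixels is half the picture's height over the tangent of half this angle, whatever the lens; pixels are square), "cx", "cy" (the principal point, pixels), "pose" (4x4, takes a point from camera to world coordinates); the wrist camera has in their place "T_tool_cam" (4x4, takes a point from camera to tool coordinates, whose origin is the TCP and whose axes are the flange's). Camera axes: x right, y down, z forward; pixel columns grow to the right and rows downward; lengths in m; the calibration is good to about 2 mm. The wrist camera is an equidistant fisheye: a pixel r from the principal point sees the ray r / f radians off the axis. A picture is of the moment at which its call begins: read the wrist's pose just before it. camera_model takes no time and is no camera call.
A pose or a line that the arm cannot do raises ctrl.Unreachable and nothing moves.
- ctrl.hand_in(): hands the job in; it is judged then, once.
Readings, each from a call of its own:
- ctrl.get_time_s(): time.
- ctrl.get_q(): joint angles.
- ctrl.get_joint_vel(): joint speeds.
- ctrl.get_effort(): joint torques, N m.
- ctrl.get_eef_pos(): TCP position.
- ctrl.get_tool_rot(): TCP orientation.
- ctrl.get_force(): force on the tool from outside, world axes, zero at the start.
- ctrl.get_moment(): the same for the moment, N m.
- ctrl.get_gripper_width(): opening from 0.0 (shut) to 1.0 (fully open).
- ctrl.get_grasp_force(): force on a finger pad.
Only numpy, scipy, OpenCV 4.12 (cv2) and the standard library are available. Lean on these libraries where they do the work, as an engineer would, in place of code of your own. Each camera call takes 0.05 s, during which the arm holds its last target. There are 200 camera calls.

## Working session

There is one attempt and no reset: what is moved stays moved. The work goes in short steps, each a Python script; the robot and the scene stay as the last script left them, time stands still between calls to the robot, and variables do not carry over. Pictures are saved under pics/ and viewed, at most 10 in all, crops included, and the job is handed in when it is done.

```bash
mkdir -p pics
cat > h.py <<'E'
import numpy as np, cv2
from workcell import ctrl, jaws, imaging
def world(name, depth=None):
    m=imaging.camera_model(name); f=210/np.tan(np.radians(m['vertical_fov'])/2)
    return m,f
def cloud(name,d):
    m,f=world(name); v,u=np.mgrid[:420,:560]
    P=np.stack([(u-m['cx'])/f*d,(v-m['cy'])/f*d,d],-1)
    T=np.array(m['pose']); return P@T[:3,:3].T+T[:3,3]
def ray(name,u,v,z):
    m,f=world(name);T=np.array(m['pose'])
    r=T[:3,:3]@np.array([(u-m['cx'])/f,(v-m['cy'])/f,1]);return T[:3,3]+r*(z-T[2,3])/r[2]
E
python3 - <<'E'
from h import *
for n in('top','side'):
    p,d=imaging.camera(n);cv2.imwrite(f'pics/{n}0.png',p);np.save(n,d);np.save(n+'p',p);m,f=world(n);print(n,f,m)
print(imaging.camera_model('wrist'),ctrl.get_time_s(),ctrl.get_tool_rot())
E
```

```text
top 508.45274521248535 {'vertical_fov': 44.88298644932679, 'cx': 287.85297821179233, 'cy': 205.0224121518724, 'pose': array([[ 5.94431538e-04, -9.99100956e-01,  4.23901602e-02,
         4.87746602e-01],
       [-9.99848710e-01,  1.43102668e-04,  1.73935558e-02,
         1.50812588e-01],
       [-1.73839844e-02, -4.23940863e-02, -9.98949718e-01,
         1.36395453e+00],
       [ 0.00000000e+00,  0.00000000e+00,  0.00000000e+00,
         1.00000000e+00]])}
side 383.07832043077315 {'vertical_fov': 57.46229328461104, 'cx': 276.01779690671157, 'cy': 214.4123944710242, 'pose': array([[ 9.61434785e-01, -1.78864644e-01,  2.08927246e-01,
         3.37743073e-01],
       [-2.75032886e-01, -6.24545702e-01,  7.30957987e-01,
        -5.55042648e-01],
       [-2.57926050e-04, -7.60230298e-01, -6.49653621e-01,
         6.89728917e-01],
       [ 0.00000000e+00,  0.00000000e+00,  0.00000000e+00,
         1.00000000e+00]])}
{'vertical_fov': 65.70646984690485, 'cx': 280.32813524717295, 'cy': 205.05302603234526, 'T_tool_cam': array([[ 4.27723434e-04, -9.64351929e-01, -2.64622701e-01,
         6.81861047e-02],
       [ 9.99999393e-01,  6.81093679e-04, -8.65726288e-04,
         7.17749432e-04],
       [ 1.01509766e-03, -2.64622170e-01,  9.64351635e-01,
        -1.31892148e-01],
       [ 0.00000000e+00,  0.00000000e+00,  0.00000000e+00,
         1.00000000e+00]])} 0.1 [-1.09010014e-04  2.15720530e-01  9.76454860e-01 -7.39961158e-04]
```

View pics/top0.png

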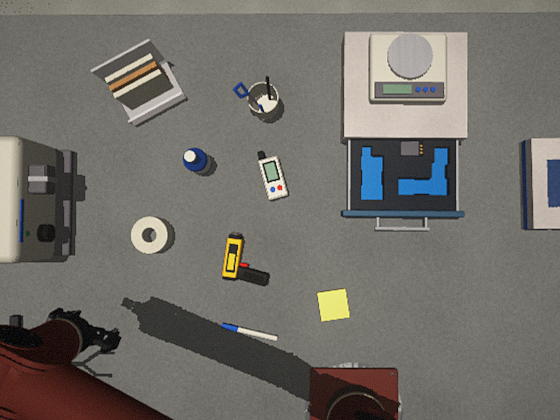

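View pics/side0.png

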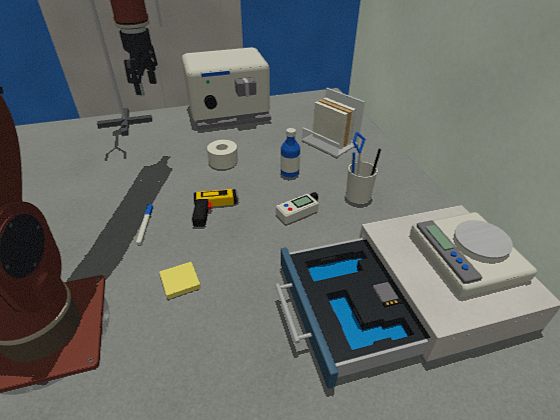

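The top view shows the thermometer at about (232,258), with its lens up and its grip to the right. The logger is at (272,176) with its antenna to the upper left. The drawer is around (405,178), with the logger cutout on the left and the L cutout on the right, and the front bar is at row 214. The side view agrees. Next I take close wrist views.

```bash
cat >> h.py <<'E'
from scipy.spatial.transform import Rotation as Rn
def quat(yaw): # tool down, tool y (closing line) at world angle yaw
    c,s=np.cos(yaw),np.sin(yaw); y=np.array([c,s,0]);z=np.array([0,0,-1.]);x=np.cross(y,z)
    q=Rn.from_matrix(np.stack([x,y,z],1)).as_quat(); return np.array([q[3],*q[:3]])
def wrist(tag):
    p0=np.array(ctrl.get_eef_pos());q=np.array(ctrl.get_tool_rot())
    p,d=imaging.camera('wrist');cv2.imwrite(f'pics/{tag}.png',p)
    T=np.eye(4);T[:3,:3]=Rn.from_quat([*q[1:],q[0]]).as_matrix();T[:3,3]=p0
    T=T@np.array(imaging.camera_model('wrist')['T_tool_cam'])
    np.savez(tag,p=p,d=d,T=T);return p,d,T
def wray(T,u,v,z):
    """pixels -> world points on plane z (fisheye)"""
    m,f=world('wrist');u,v=np.asarray(u,float)-m['cx'],np.asarray(v,float)-m['cy']
    r=np.hypot(u,v)+1e-9;th=r/f
    D=np.stack([np.sin(th)*u/r,np.sin(th)*v/r,np.cos(th)],-1)@T[:3,:3].T
    return T[:3,3]+D*((z-T[2,3])/D[...,2])[...,None]
E
python3 - <<'E'
from h import *
P=dict(th=ray('top',232,258,.034),gr=ray('top',262,278,.03),lo=ray('top',272,176,.034),dr=ray('top',405,178,.058),fr=ray('top',405,214,.066),ha=ray('top',403,229,.045))
for k,v in P.items():print(k,v.round(3))
q0=ctrl.get_q()
for k in('th','lo','dr'):
  for yaw in(np.pi/2,-np.pi/2,0,np.pi):
    j=ctrl.ik(P[k]+[0,0,.2],quat(yaw));print(k,round(yaw,2),None if j is None else np.round(j,2))
for x in np.arange(.34,.5,.02):
  print(round(x,2),[ctrl.ik([x,P['ha'][1],.06],quat(w)) is not None for w in(1.57,-1.57,0,3.14)])
E
```

```text
th [0.406 0.32  0.034]
gr [0.354 0.241 0.03 ]
lo [0.62  0.216 0.034]
dr [ 0.613 -0.127  0.058]
fr [ 0.52  -0.125  0.066]
ha [ 0.482 -0.124  0.045]
th 1.57 [-0.88  0.06  0.13  1.8  -0.01  1.27  0.83]
th -1.57 [-1.18  0.06  0.45  1.82 -0.03  1.27 -2.3 ]
th 0 [-1.06  0.06  0.32  1.81 -0.02  1.27 -0.73]
th 3.14 [-0.76  0.07  0.01  1.8  -0.    1.27  2.39]
lo 1.57 [-0.63  0.36  0.3   1.47 -0.11  1.33  1.25]
lo -1.57 [-0.87  0.4   0.62  1.48 -0.23  1.34 -1.8 ]
lo 0 [-0.77  0.37  0.49  1.48 -0.18  1.33 -0.27]
lo 3.14 [ 0.34  0.58 -1.1   1.42  0.51  1.45  2.39]
dr 1.57 [-0.54  0.36  0.88  1.54 -0.28  1.37  1.94]
dr -1.57 [-0.57  0.38  0.93  1.54 -0.31  1.38 -1.19]
dr 0 [-0.55  0.37  0.9   1.54 -0.29  1.38  0.37]
dr 3.14 [-0.73  0.51  1.22  1.55 -0.48  1.42 -2.62]
0.34 [True, True, True, False]
0.36 [True, True, True, False]
0.38 [True, True, True, False]
0.4 [True, True, True, False]
0.42 [True, True, True, True]
0.44 [True, True, True, True]
0.46 [True, True, True, True]
0.48 [True, True, True, True]
```

Run:
```python
from h import *
for k,p,y in(('lo',[.60,.216,.2],1.57),('dr',[.60,-.127,.24],1.57),('th',[.42,.31,.2],-1.57)):
    ctrl.move_ptp(p,quat(y));ctrl.hold(.15);wrist(k)
ims=[cv2.resize(cv2.imread(f'pics/{k}.png'),None,fx=.71,fy=.71) for k in('lo','dr','th')]
ims.append(np.zeros_like(ims[0]))
cv2.imwrite('pics/mos.png',np.vstack([np.hstack(ims[:2]),np.hstack(ims[2:])]));print(ctrl.get_time_s())
```

```text
7.2
```

View pics/mos.png

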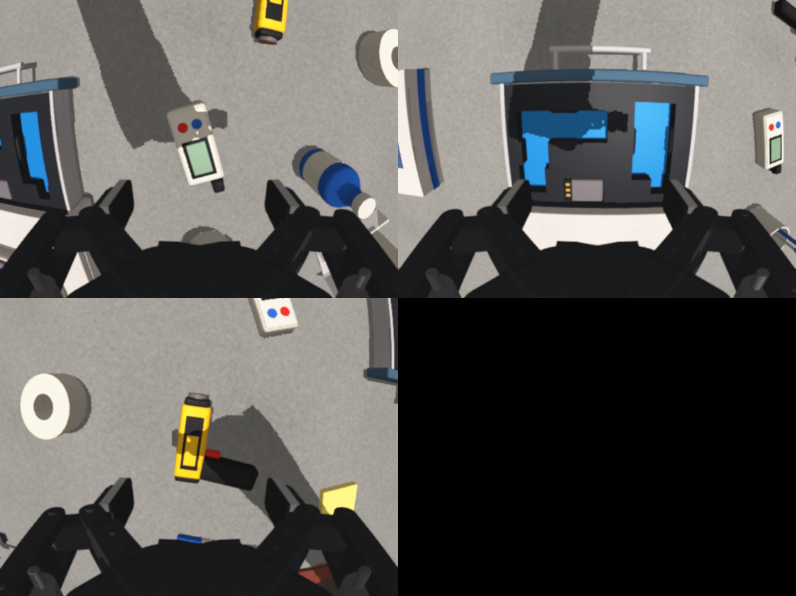

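The mosaic shows the logger at (198,145) in its tile, with the antenna pointing down. Both cutouts are fully visible in the drawer tile, and the thermometer is at (193,440) with its heel at (250,472). Next I rectify using depth and rays.

```bash
cat > rect.py <<'E'
from h import *
def pts(tag):
    a=np.load(tag+'.npz');d=a['d'];T=a['T'];m,f=world('wrist');v,u=np.mgrid[:420,:560]
    P=wray(T,u,v,0.); D=P-T[:3,3]; cz=D@T[:3,2]; W=T[:3,3]+D*(d/cz)[...,None]; W[d==0]=9
    return a['p'],W,T
def rectify(img,T,z,c,half,res=.0005,interp=cv2.INTER_LINEAR):
    """top-down view of plane z: col=+x, row=+y from c-half"""
    n=int(2*half/res);X,Y=np.meshgrid(c[0]-half+np.arange(n)*res,c[1]-half+np.arange(n)*res)
    Q=np.linalg.inv(T)@np.stack([X.ravel(),Y.ravel(),np.full(n*n,z),np.ones(n*n)])
    m,f=world('wrist');r=np.hypot(Q[0],Q[1])+1e-12;th=np.arctan2(r,Q[2])
    mp=lambda k,c0:(c0+f*th*Q[k]/r).reshape(n,n).astype(np.float32)
    return cv2.remap(img,mp(0,m['cx']),mp(1,m['cy']),interp)
def toW(p,c,half,res=.0005): return np.asarray(p)*res+np.array(c)-half
E
python3 - <<'E'
from rect import *
out=[]
for tag,c,half,z in(('lo',(.62,.216),.1,.034),('th',(.39,.31),.12,.034),('dr',(.60,-.127),.18,.058)):
    p,W,T=pts(tag);sel=(abs(W[...,0]-c[0])<half)&(abs(W[...,1]-c[1])<half)
    h=np.histogram(W[sel][:,2],np.arange(-.01,.1,.004));print(tag,dict(zip((h[1][:-1]*1000).round(),h[0])))
    R=rectify(p,T,z,c,half);Z=rectify(W[...,2].astype(np.float32),T,z,c,half);np.savez('r_'+tag,R=R,Z=Z)
    out.append(cv2.resize(R,(266,266)));Zs=np.clip(Z*3000,0,255).astype(np.uint8);out.append(cv2.resize(cv2.cvtColor(Zs,cv2.COLOR_GRAY2BGR),(266,266)))
    M=((Z>z-.008)&(Z<z+.008)).astype(np.uint8)
    if tag=='lo':
        M=cv2.morphologyEx(M,cv2.MORPH_OPEN,cv2.getStructuringElement(2,(81,81)))
    if tag=='th':
        H=cv2.cvtColor(R,cv2.COLOR_BGR2HSV);M=(cv2.inRange(H,(18,120,60),(35,255,255))>0).astype(np.uint8)&M
    if tag=='dr': M=((Z<.050)&(Z>.02)).astype(np.uint8);M=cv2.morphologyEx(M,cv2.MORPH_OPEN,np.ones((15,15)))
    cs=sorted(cv2.findContours(M,0,2)[0],key=cv2.contourArea)[-4:]
    for k in cs:
        r=cv2.minAreaRect(k);print(tag,cv2.contourArea(k),toW(r[0],c,half).round(4),np.array(r[1])*.5,r[2]);cv2.drawContours(R,[cv2.boxPoints(r).astype(int)],-1,(255,0,255),2)
    out[-2]=cv2.resize(R,(266,266))
cv2.imwrite('pics/rect.png',np.vstack([np.hstack(out[0::2]),np.hstack(out[1::2])]))
E
```

```text
lo {np.float64(-10.0): np.int64(0), np.float64(-6.0): np.int64(22), np.float64(-2.0): np.int64(25875), np.float64(2.0): np.int64(262), np.float64(6.0): np.int64(10), np.float64(10.0): np.int64(19), np.float64(14.0): np.int64(15), np.float64(18.0): np.int64(22), np.float64(22.0): np.int64(26), np.float64(26.0): np.int64(235), np.float64(30.0): np.int64(2266), np.float64(34.0): np.int64(3834), np.float64(38.0): np.int64(0), np.float64(42.0): np.int64(0), np.float64(46.0): np.int64(0), np.float64(50.0): np.int64(0), np.float64(54.0): np.int64(0), np.float64(58.0): np.int64(0), np.float64(62.0): np.int64(0), np.float64(66.0): np.int64(0), np.float64(70.0): np.int64(0), np.float64(74.0): np.int64(0), np.float64(78.0): np.int64(0), np.float64(82.0): np.int64(0), np.float64(86.0): np.int64(0), np.float64(90.0): np.int64(0), np.float64(94.0): np.int64(0)}
th {np.float64(-10.0): np.int64(0), np.float64(-6.0): np.int64(31), np.float64(-2.0): np.int64(35934), np.float64(2.0): np.int64(374), np.float64(6.0): np.int64(43), np.float64(10.0): np.int64(56), np.float64(14.0): np.int64(82), np.float64
[... 1118 characters left out ...]
8), np.float64(42.0): np.int64(428), np.float64(46.0): np.int64(1704), np.float64(50.0): np.int64(1313), np.float64(54.0): np.int64(9826), np.float64(58.0): np.int64(20244), np.float64(62.0): np.int64(2449), np.float64(66.0): np.int64(2622), np.float64(70.0): np.int64(31), np.float64(74.0): np.int64(336), np.float64(78.0): np.int64(377), np.float64(82.0): np.int64(374), np.float64(86.0): np.int64(395), np.float64(90.0): np.int64(8308), np.float64(94.0): np.int64(35)}
dr 253.0 [ 0.5063 -0.0608] [7.5 8.5] 90.0
dr 388.5 [ 0.561 -0.067] [11.  9.] 90.0
dr 24497.0 [ 0.6234 -0.0453] [ 56.09946442 135.05883789] 89.6279525756836
dr 29348.0 [ 0.6288 -0.1748] [128.56697083 120.96485901] 89.157470703125
```

View pics/rect.png

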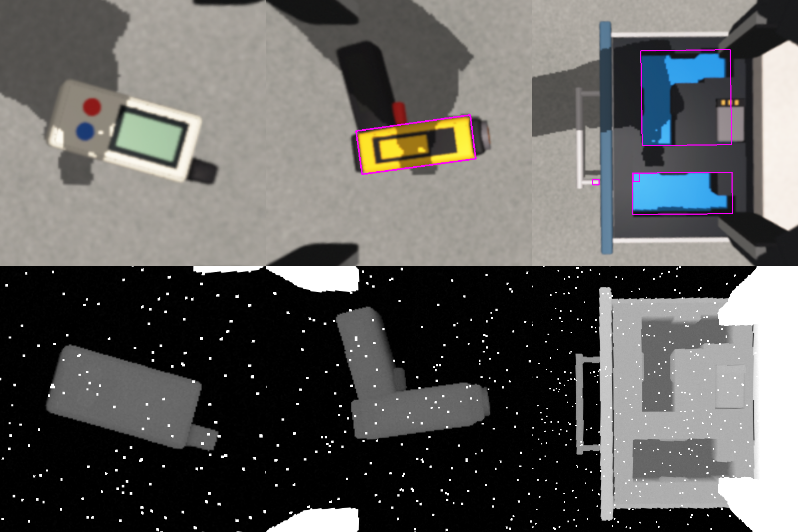

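Run:
```python
from rect import *
def L(tag):
    a=np.load(f'r_{tag}.npz');return a['R'],a['Z']
def ext(v): return np.percentile(v,[.5,99.5]).round(2) if len(v) else None
# logger
c,half=np.array([.62,.216]),.1;R,Z=L('lo');M=((Z>.022)&(Z<.05)).astype(np.uint8);M=cv2.medianBlur(M,11)
M0=cv2.morphologyEx(M,cv2.MORPH_OPEN,cv2.getStructuringElement(2,(71,71)))
k=max(cv2.findContours(M0,0,2)[0],key=cv2.contourArea);r=cv2.minAreaRect(k);print('lo',toW(r[0],c,half).round(4),np.array(r[1])*.5,r[2])
# thermometer
c,half=np.array([.39,.31]),.12;R,Z=L('th');M=((Z>.022)&(Z<.05)).astype(np.uint8);M=cv2.medianBlur(M,11)
H=cv2.cvtColor(R,cv2.COLOR_BGR2HSV);Y=(cv2.inRange(H,(18,120,60),(35,255,255))>0).astype(np.uint8)&M
k=max(cv2.findContours(Y,0,2)[0],key=cv2.contourArea);r=cv2.minAreaRect(k);o=toW(r[0],c,half);a=np.radians(r[2]-90 if r[2]>45 else r[2])
ey=np.array([np.cos(a),np.sin(a)]);ex=np.array([ey[1],-ey[0]])
q=toW(np.argwhere(M)[:,::-1],c,half)-o;qx,qy=q@ex*1000,q@ey*1000;ok=(abs(qx)<140)&(abs(qy)<90);qx,qy=qx[ok],qy[ok]
print('th',o.round(4),np.degrees(a),'own y',ext(qy[abs(qx)<12]),'own x@lens',ext(qx[(qy>10)&(qy<40)]),'heel x',ext(qx[qy<-10]),'grip y',ext(qy[(qx>70)&(qx<90)]),'grip root y',ext(qy[(qx>35)&(qx<52)]))
# drawer
c,half=np.array([.60,-.127]),.18;R,Z=L('dr');Zm=cv2.medianBlur(Z,5)
foam=np.median(Zm[(Zm>.053)&(Zm<.063)]);print('foam',foam,'floor',np.median(Zm[(Zm>.028)&(Zm<.04)]))
M=((Zm<foam-.003)).astype(np.uint8);M=cv2.medianBlur(M,9)
n,lab,st,ce=cv2.connectedComponentsWithStats(M)
for i in range(1,n):
    if 15000<st[i,4]<60000 :
        s=toW(st[i,:2],c,half);print(i,st[i,4],s,s+st[i,2:4]*.0005)
        B=lab==i
        for ax,nm in((1,'rows(y): xmin xmax'),(0,'cols(x): ymin ymax')):
            T=B if ax==1 else B.T; idx=np.where(T.any(1))[0]
            for j in idx[5::14]:
                w=np.where(T[j])[0];print(nm[:4],round(j*.5+(c[1 if ax else 0]-half)*1000,1),(w[[0,-1]]*.5+(c[0 if ax else 1]-half)*1000).round(1),end='; ')
            print()
F=((Zm>.0615)&(Zm<.070)).astype(np.uint8);F[:, 200:]=0;F=cv2.medianBlur(F,9)
k=max(cv2.findContours(F,0,2)[0],key=cv2.contourArea);r=cv2.minAreaRect(k);print('front',toW(r[0],c,half),np.array(r[1])*.5,r[2])
```

```text
lo [0.6134 0.2142] [109.20166016  52.95249939] 15.945395469665527
th [0.4053 0.3204] -7.935546875000001 own y [-56.88  65.  ] own x@lens [-19.48  19.04] heel x [-19.09  96.94] grip y [-59.03 -21.85] grip root y [-53.9   -9.55]
foam 0.05831863 floor 0.03433589
3 34451 [ 0.5675 -0.241 ] [ 0.692 -0.109]
rows -238.5 [570.5 671.5]; rows -231.5 [568.  672.5]; rows -224.5 [568.5 691.5]; rows -217.5 [567.5 691.5]; rows -210.5 [568. 691.]; rows -203.5 [568. 691.]; rows -196.5 [568.  651.5]; rows -189.5 [568.5 612.5]; rows -182.5 [569.  611.5]; rows -175.5 [569.  612.5]; rows -168.5 [569.  612.5]; rows -161.5 [569.  612.5]; rows -154.5 [569.5 612.5]; rows -147.5 [568.5 613. ]; rows -140.5 [568.5 613. ]; rows -133.5 [568.5 613. ]; rows -126.5 [569.  613.5]; rows -119.5 [568.5 613.5]; rows -112.5 [568.5 613.5]; 
cols 570.0 [-238. -110.]; cols 577.0 [-239.  -109.5]; cols 584.0 [-238.5 -109.5]; cols 591.0 [-238.5 -109.5]; cols 598.0 [-238.5 -110.5]; cols 605.0 [-239. -110.]; cols 612.0 [-237.  -110.5]; cols 619.0 [-233.5 -195. ]; cols 626.0 [-233.5 -195. ]; cols 633.0 [-233.5 -194.5]; cols 640.0 [
[... 340 characters left out ...]
 [555.5 670. ]; rows -43.5 [556.5 671. ]; rows -36.5 [556.  693.5]; rows -29.5 [556. 694.]; rows -22.5 [555.5 693.5]; rows -15.5 [558.  668.5]; 
cols 558.0 [-72.  -15.5]; cols 565.0 [-72.5 -15. ]; cols 572.0 [-72.5 -14.5]; cols 579.0 [-73. -15.]; cols 586.0 [-73. -15.]; cols 593.0 [-72.5 -15. ]; cols 600.0 [-73. -15.]; cols 607.0 [-72.5 -15.5]; cols 614.0 [-73.  -15.5]; cols 621.0 [-73.  -15.5]; cols 628.0 [-73.  -15.5]; cols 635.0 [-73.  -15.5]; cols 642.0 [-73.5 -17. ]; cols 649.0 [-73.5 -15.5]; cols 656.0 [-74. -15.]; cols 663.0 [-73.5 -15.5]; cols 670.0 [-70.5 -16.5]; cols 677.0 [-42. -22.]; cols 684.0 [-42.  -21.5]; cols 691.0 [-43.  -21.5]; 
front [ 0.5155  -0.12075] [314.5   8. ] 90.0
```

The drawer is at roughly -0.5° yaw, with the logger cutout at (.613,-.044) and the thermometer cutout at (.5905,-.171). To cancel the camera bias I take the opposite-yaw views of the drawer and logger on the way to the first pick.

```bash
cat > meas.py <<'E'
from rect import *
def logger(tag,c=np.array([.613,.214]),half=.1):
    p,W,T=pts(tag);Z=rectify(W[...,2].astype(np.float32),T,.034,c,half,interp=0)
    M=cv2.medianBlur(((Z>.022)&(Z<.05)).astype(np.uint8),11);M=cv2.morphologyEx(M,cv2.MORPH_OPEN,cv2.getStructuringElement(2,(71,71)))
    k=max(cv2.findContours(M,0,2)[0],key=cv2.contourArea);r=cv2.minAreaRect(k);print(tag,'logger',toW(r[0],c,half).round(4),np.array(r[1])*.5,r[2])
def drawer(tag,c=np.array([.60,-.127]),half=.18):
    p,W,T=pts(tag);Z=cv2.medianBlur(rectify(W[...,2].astype(np.float32),T,.058,c,half,interp=0),5)
    f=np.median(Z[(Z>.053)&(Z<.063)]);M=cv2.medianBlur((Z<f-.003).astype(np.uint8),9)
    def edges(lo,hi,at,ax):  # hole extent along axis ax inside [lo,hi] at the other coordinate
        res=[]
        for t in at:
            i=int((t-(c[1-ax]-half))/.0005);j0,j1=[int((v-(c[ax]-half))/.0005) for v in(lo,hi)]
            w=np.where((M[i] if ax==0 else M[:,i])[j0:j1])[0]
            if len(w):res.append((w[[0,-1]]+j0)*.5+(c[ax]-half)*1000)
        return np.median(res,0) if res else None
    A=lambda a,b:np.arange(a,b,.002)
    print(tag,'logger x',edges(.53,.685,A(-.065,-.05),0),'y',edges(-.095,0,A(.57,.60),1),edges(-.095,0,A(.63,.66),1))
    print('  th x',edges(.54,.64,A(-.18,-.12),0),'heel x',edges(.55,.715,A(-.22,-.205),0),'y',edges(-.255,-.095,A(.575,.605),1),'grip y',edges(-.255,-.17,A(.62,.64),1))
E
python3 - <<'E'
from meas import *
drawer('dr');logger('lo')
ctrl.move_ptp([.61,-.127,.24],quat(-1.57));ctrl.hold(.15);wrist('dr2')
ctrl.move_ptp([.64,.214,.2],quat(-1.57));ctrl.hold(.15);wrist('lo2')
drawer('dr2');logger('lo2');print(ctrl.get_time_s(),ctrl.get_force())
E
```

```text
dr logger x [556.5  670.25] y [-72.5 -15. ] [-73.25 -15.5 ]
  th x [569. 613.] heel x [568.   691.25] y [-238.5 -109.5] grip y [-233.5 -195.5]
lo logger [0.6133 0.2142] [109.5819397  53.4014473] 16.0664005279541
dr2 logger x [558. 671.] y [-72.  -15.5] [-73.  -15.5]
  th x [570. 613.] heel x [569.5  692.75] y [-238.5 -110. ] grip y [-234. -195.]
lo2 logger [0.6172 0.214 ] [109.70892334  53.63300323] 16.16449737548828
10.6417 [-0.01723547  0.0811864   0.06208423]
```

```bash
cat > act.py <<'E'
from meas import *
def pick(x,y,yaw,zt=.024,F=40):
    q=quat(yaw);ctrl.move_ptp([x,y,.10],q);ctrl.move_linear([x,y,zt],v=.12)
    jaws.move_gripper(0.,F);print('grip',ctrl.get_gripper_width(),ctrl.get_grasp_force())
    ctrl.move_linear([x,y,.15],v=.2);print('lifted',ctrl.get_gripper_width(),ctrl.get_grasp_force(),ctrl.get_force(),ctrl.get_time_s())
def lower(x,y,z0,z1,step=.002,lim=5,v=.04):
    f0=np.array(ctrl.get_force());z=z0
    while z>z1:
        z-=step;ctrl.move_linear([x,y,z],v=v);f=np.array(ctrl.get_force())-f0
        if f[2]>lim: break
    print('z',z,ctrl.get_eef_pos(),'f',f.round(1),ctrl.get_time_s());return z
E
python3 - <<'E'
from act import *
pick(.6152,.2141,np.radians(16.1-90))
x,y=.6139,-.0441
ctrl.move_ptp([x,y,.15],quat(np.radians(-90.5)));ctrl.move_linear([x,y,.095],v=.15)
ctrl.hold(.2);wrist('hov')
p,d=imaging.camera('top');cv2.imwrite('pics/hov2.png',np.hstack([cv2.resize(cv2.imread('pics/hov.png'),(400,300)),cv2.resize(p[120:240,330:490],(400,300))]));np.save('hovd',d)
print(ctrl.get_time_s(),ctrl.get_eef_pos())
E
```

```text
grip 0.6257675904510399 43.34606409072876
lifted 0.622362129595235 42.52520799636841 [-0.76121178 -0.12194276 -2.62865253] 13.1
14.925 [ 0.61438959 -0.0440763   0.09581997]
```

View pics/hov2.png

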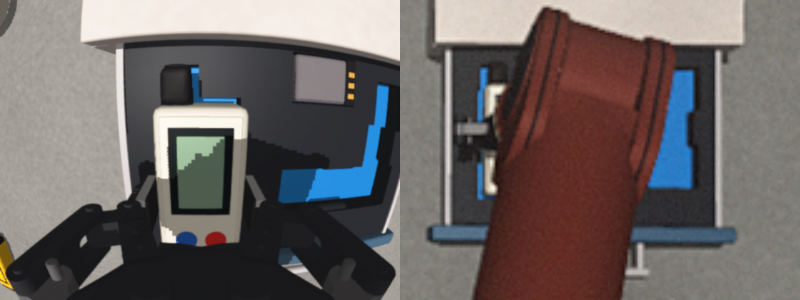

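The logger is held straight over its cutout, with the antenna over the antenna slot at (175,85). Lowering it now.

Run:
```python
from act import *
x,y=.6139,-.0441
ctrl.move_linear([x,y,.085],v=.1)
z=lower(x,y,.085,.070,lim=4)
print(ctrl.get_moment())
```

```text
z 0.071 [ 0.61443754 -0.04410882  0.07138609] f [ 0.8 -0.2  5.3] 16.925
[-0.06758581 -0.31960351  0.06307212]
```

```bash
cat >> act.py <<'E'
def press(x,y,v=.05):
    ctrl.move_linear([x,y,.125],v=.2);jaws.move_gripper(0.)
    ctrl.move_linear([x,y,.100],v=.15);z=lower(x,y,.100,.0765,step=.0025,lim=24,v=v)
    ctrl.move_linear([x,y,.13],v=.2)
E
python3 - <<'E'
from act import *
x,y=.6139,-.0441
jaws.move_gripper(.8);press(x,y)
jaws.move_gripper(1.)
ctrl.move_ptp([.40,.31,.2],quat(1.57));ctrl.hold(.15);wrist('th2')
p,d=imaging.camera('top');cv2.imwrite('pics/a1.png',np.hstack([cv2.resize(p[120:240,330:490],(400,300)),cv2.resize(cv2.imread('pics/th2.png'),(400,300))]))
W=cloud('top',d);i=(abs(W[...,0]-x)<.04)&(abs(W[...,1]-y)<.02);print('logger top z',np.median(W[i][:,2]))
j=(abs(W[...,0]-.62)<.02)&(abs(W[...,1]+.10)<.008);print('foam z',np.median(W[j][:,2]),ctrl.get_time_s())
E
```

```text
z 0.07499999999999998 [ 0.61782716 -0.04420924  0.07903941] f [ 0.3  1.9 24.5] 21.1083
logger top z 0.06812232659876716
foam z 0.057394585070068116 24.4083
```

View pics/a1.png

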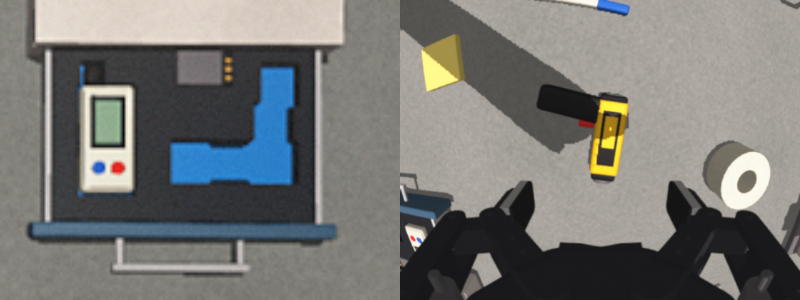

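The logger is seated: its top is at 68 mm, 10 mm proud of the foam. The thermometer is at (607,137) in the right tile. I measure it with both yaws and average.

```bash
cat > thm.py <<'E'
from meas import *
def ext(v): return np.percentile(v,[.5,99.5]).round(1)
def thermo(tag,c=np.array([.40,.30]),half=.13):
    p,W,T=pts(tag);R=rectify(p,T,.034,c,half);Z=rectify(W[...,2].astype(np.float32),T,.034,c,half,interp=0)
    M=cv2.medianBlur(((Z>.029)&(Z<.05)).astype(np.uint8),11)
    H=cv2.cvtColor(R,cv2.COLOR_BGR2HSV);Y=(cv2.inRange(H,(18,120,60),(35,255,255))>0).astype(np.uint8)&M
    k=max(cv2.findContours(Y,0,2)[0],key=cv2.contourArea);r=cv2.minAreaRect(k);o=toW(r[0],c,half);a=np.radians(r[2]-90 if r[2]>45 else r[2])
    ey=np.array([np.cos(a),np.sin(a)]);ex=np.array([ey[1],-ey[0]])
    n,lab,st,_=cv2.connectedComponentsWithStats(M);M=lab==1+np.argmax(st[1:,4])
    q=toW(np.argwhere(M)[:,::-1],c,half)-o;qx,qy=q@ex*1000,q@ey*1000
    print(tag,o.round(4),'yaw own y',round(np.degrees(a),2),np.array(r[1])*.5,'own y',ext(qy[abs(qx)<12]),'x@lens',ext(qx[(qy>10)&(qy<40)]),'heel x',ext(qx[qy<-10]),'grip y',ext(qy[(qx>70)&(qx<90)]))
E
python3 - <<'E'
from thm import *
thermo('th');thermo('th2')
E
```

```text
th [0.4053 0.3206] yaw own y -7.85 [ 39.64191818 103.94689941] own y [-57.   63.6] x@lens [-19.4  19.1] heel x [-19.   97.2] grip y [-59.3 -24.6]
th2 [0.4043 0.3204] yaw own y -7.96 [ 39.69407654 103.38188171] own y [-58.4  62.8] x@lens [-19.6  18.7] heel x [-18.9  97.6] grip y [-60.6 -26.5]
```

Run:
```python
from act import *
pick(.4125,.3194,np.radians(-97.9),F=60)
x,y=.5908,-.1706
ctrl.move_ptp([.57,-.12,.17],quat(np.radians(-.5)));ctrl.move_ptp([x,y,.15],quat(np.radians(-.5)));ctrl.move_linear([x,y,.095],v=.15)
ctrl.hold(.2);wrist('hovt')
p,d=imaging.camera('side');cv2.imwrite('pics/hov3.png',np.hstack([cv2.resize(cv2.imread('pics/hovt.png'),(400,300)),cv2.resize(p[200:380,260:500],(400,300))]))
print(ctrl.get_time_s(),ctrl.get_eef_pos(),ctrl.get_gripper_width())
```

```text
grip 0.45276091863989104 61.10994815826416
lifted 0.45232126116762283 60.535011291503906 [-0.17019069 -0.62844847 -3.27284118] 28.8917
32.2083 [ 0.59125507 -0.17065848  0.09579285] 0.45483657968732477
```

View pics/hov3.png

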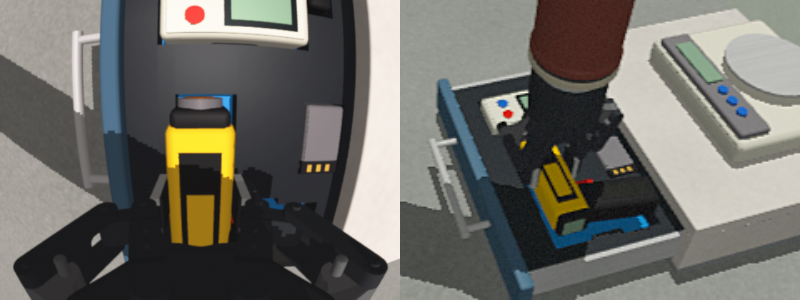

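The thermometer is over its L, but the lens end of the hole (176–236 px) looks slightly right of the nozzle (about 200 px), so I check numerically.

Run:
```python
from meas import *
p,W,T=pts('hovt')
c=np.array([.59,-.12]);half=.06
Z=cv2.medianBlur(rectify(W[...,2].astype(np.float32),T,.058,c,half,interp=0),5);R=rectify(p,T,.058,c,half)
B=R[...,0].astype(int)-R[...,2]>60
for y in np.arange(-.124,-.104,.002):
    i=int((y-c[1]+half)/.0005)
    f=lambda m:(np.where(m[i])[0][[0,-1]]*.5+(c[0]-half)*1000) if m[i].any() else None
    print(round(y,3),'hole',f((Z[:]<.0545)),'blue',f(B))
# nozzle / barrel edges at their own height (z top = .071+.034)
zt=.095-.024+.034
R2=rectify(p,T,zt,c,half);H=cv2.cvtColor(R2,cv2.COLOR_BGR2HSV);Y=cv2.inRange(H,(18,120,60),(35,255,255))>0
for y in np.arange(-.15,-.11,.005):
    i=int((y-c[1]+half)/.0005);w=np.where(Y[i])[0]
    if len(w):print('yel',round(y,3),w[[0,-1]]*.5+(c[0]-half)*1000)
Zt=cv2.medianBlur(rectify(W[...,2].astype(np.float32),T,zt,c,half,interp=0),5)
j=int((.5908-c[0]+half)/.0005);w=np.where(Zt[:,j]>.08)[0];print('lens end y',(w[-1]*.5+(c[1]-half)*1000))
w=np.where(Z[:,j]<.0545)[0];print('hole y max',w[-1]*.5+(c[1]-half)*1000)
```

```text
-0.124 hole [613. 617.] blue [613. 614.]
-0.122 hole [612.5 617. ] blue [612. 614.]
-0.12 hole [610.5 616.5] blue [609.5 614. ]
-0.118 hole [608. 617.] blue [607.5 614. ]
-0.116 hole [607.5 617. ] blue [607. 614.]
-0.114 hole [607.5 617. ] blue [607. 614.]
-0.112 hole [573.5 617. ] blue [575. 614.]
-0.11 hole [574.5 616. ] blue [575.5 613.5]
-0.108 hole None blue None
-0.106 hole None blue None
-0.104 hole None blue None
yel -0.15 [571.5 610. ]
yel -0.145 [571.5 610. ]
yel -0.14 [571.5 610. ]
yel -0.135 [571.5 610. ]
yel -0.13 [571.5 610. ]
yel -0.125 [573.  608.5]
lens end y -109.0
hole y max -71.0
```

Run:
```python
from meas import *
a=np.load('topp.npy').astype(float);b,_=imaging.camera('top');b=b.astype(float)
for sl in((450,460),(350,375)):
    A=a[200:235,sl[0]:sl[1]].mean((1));Bv=b[200:235,sl[0]:sl[1]].mean((1))
    pa=A[:,0]-A[:,2];pb=Bv[:,0]-Bv[:,2]
    cen=lambda p:(np.clip(p-15,0,None)*np.arange(200,235)).sum()/np.clip(p-15,0,None).sum()
    print(sl,cen(pa),cen(pb),(cen(pa)-cen(pb))*1.3/508*1000,'mm +x')
print(ctrl.get_eef_pos())
```

```text
(450, 460) 213.63413242009133 nan nan mm +x
(350, 375) 212.688675302967 211.19073675982023 3.8333072954543415 mm +x
[ 0.59113935 -0.17063299  0.09559299]<stdin>:6: RuntimeWarning: invalid value encountered in scalar divide
```

Pressing the logger dragged the drawer 3.8 mm inwards, so I correct x to .5944 and lower.

Run:
```python
from act import *
x,y=.5944,-.1706
ctrl.move_linear([x,y,.095],v=.1);ctrl.move_linear([x,y,.086],v=.1)
z=lower(x,y,.086,.070,lim=4);print(ctrl.get_moment())
wrist('ins')
p,d=imaging.camera('side');cv2.imwrite('pics/ins3.png',np.hstack([cv2.resize(cv2.imread('pics/ins.png'),(400,300)),cv2.resize(p[200:380,260:500],(400,300))]))
```

```text
z 0.07199999999999998 [ 0.59443203 -0.17080146  0.07220612] f [ 0.  -0.   7.2] 34.5083
[-0.03833376 -0.21949658  0.02758077]
```

View pics/ins3.png

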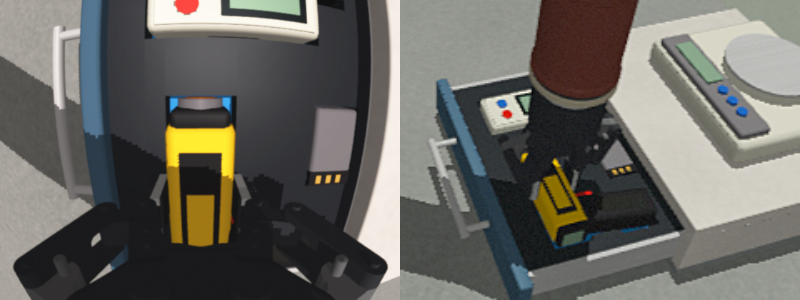

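The thermometer is in the mouth of its cutout with play visible on both sides. Now I release, press and check.

Run:
```python
from act import *
x,y=.5944,-.1706
jaws.move_gripper(.8);press(x,y)
ctrl.move_ptp([.44,-.122,.13],quat(1.57));ctrl.hold(.1)
p,d=imaging.camera('top');W=cloud('top',d);cv2.imwrite('pics/fin.png',cv2.resize(p[120:260,330:490],(640,560)))
def zz(cx,cy,hx,hy):
    i=(abs(W[...,0]-cx)<hx)&(abs(W[...,1]-cy)<hy);return np.median(W[i][:,2]).round(4)
for n,a in dict(logger_front=(.58,-.044,.012,.02),logger_back=(.66,-.044,.012,.02),th_lens=(.597,-.13,.01,.008),th_disp=(.597,-.22,.01,.008),th_grip=(.67,-.22,.015,.01),foam=(.63,-.10,.02,.008)).items():print(n,zz(*a))
print(ctrl.get_time_s())
```

```text
z 0.07499999999999998 [ 0.59836179 -0.17065528  0.07904129] f [-0.2  4.6 28.4] 38.8917
logger_front 0.0675
logger_back 0.068
th_lens 0.0679
th_disp 0.067
th_grip 0.0663
foam 0.0574
40.5667
```

View pics/fin.png

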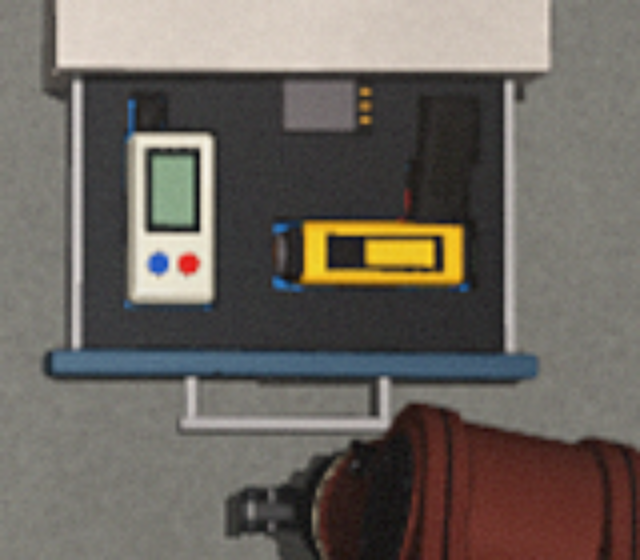

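Both parts are home, with their tops about 10 mm above the foam. Now I push the handle.

Run:
```python
from act import *
y=-.122;ctrl.move_linear([.44,y,.043],v=.2)
f0=np.array(ctrl.get_force());x=.44
while x<.70:
    x+=.02 if x<.58 else .004
    ctrl.move_linear([x,y,.043],v=.1 if x<.6 else .06);f=np.array(ctrl.get_force())-f0
    if f[0]<-14: break
    if ctrl.get_time_s()>60: break
print(x,ctrl.get_eef_pos(),f,ctrl.get_time_s())
```

```text
0.6560000000000001 [ 0.65016048 -0.12249604  0.04188901] [-25.46167176   2.61373052  15.31933957] 48.35
```

Run:
```python
from act import *
ctrl.move_linear([.60,-.122,.043],v=.2);ctrl.move_linear([.56,-.122,.2],v=.25);ctrl.move_ptp([.42,.05,.25],quat(1.57))
p,d=imaging.camera('top');s,_=imaging.camera('side');cv2.imwrite('pics/shut.png',np.hstack([cv2.resize(p[20:200,310:490],(400,400)),cv2.resize(s[180:390,260:540],(400,400))]))
W=cloud('top',d)
for cy in(-.24,-.18,-.06,-.01):
    b=W[(abs(W[...,1]-cy)<.006)];fr=b[(b[:,2]>.055)&(b[:,2]<.075)&(b[:,0]>.45)&(b[:,0]<.9)];cab=b[(b[:,2]>.086)&(b[:,2]<.098)&(b[:,0]>.5)]
    print(cy,'front x',fr[:,0].min() if len(fr) else None,fr[:,0].max() if len(fr) else None,'cab x min',cab[:,0].min() if len(cab) else None)
print(ctrl.get_time_s())
```

```text
-0.24 front x 0.6938768396599747 0.7106181720651643 cab x min 0.7097062100770473
-0.18 front x 0.6937327942356932 0.7134208137744977 cab x min 0.7097243240120563
-0.06 front x 0.6949324495023861 0.7139074310435833 cab x min 0.7108318920702844
-0.01 front x 0.6958074732025628 0.713792709203283 cab x min 0.7121335193370298
50.5917
```

View pics/shut.png

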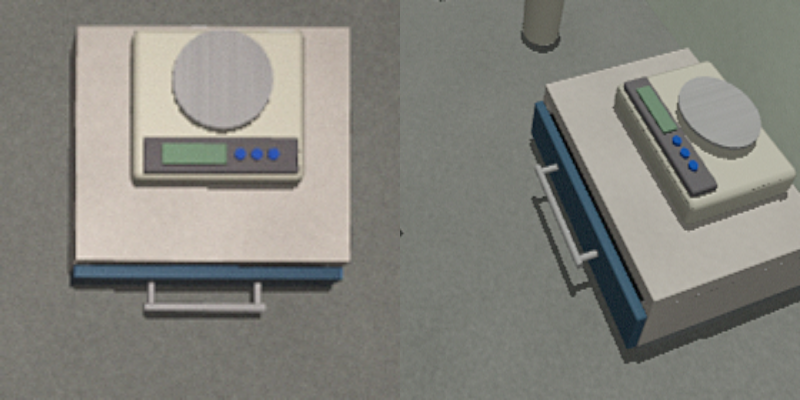

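The picture shows the front panel flush against the cabinet face, and the push ended on a hard stop. Handing in.

```bash
python3 -c "
from h import *
print(ctrl.hand_in())"
```

```text
the job is handed in; nothing more can be done
None
```

The thermometer and the logger are pressed home in their cutouts, the drawer is pushed shut to its stop, and the job is handed in at about 51 s; I never moved the arm onto the bottle or the label roll, but did not check them in a picture at the end.

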